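# Clamp a glass bar under the guarded hold-down lever

## Robot

A 7-joint arm with a two-finger parallel gripper is mounted at the origin on a cart in front of the work surface, level with it; the furniture and walls round the work are solid. World frame = base frame: x ahead of the robot, y to its left, z up, the work surface at z = 0. Lengths are in m, angles in degrees, forces in N, time in s.
With the tool pointing down it reaches from about 0.4 to 0.85 m from the base axis. Payload 4.4 kg.
Tool frame: the origin (TCP) lies at the very end of the fingers, on their centre line; the grasp point (between the pads) lies 19 mm behind it (robot.grip_depth is the distance from the TCP to the grasp point, in m); z points along the fingers, y is the line along which they close (so a half turn about z gives the same grasp; the last joint's range is limited). The gripper opens to 94 mm and grips with 3 to 60 N. Pads are 16 mm wide; open, the fingers measure 119 mm over their backs; the gripper's body (75 mm by 177 mm) begins 78 mm behind the grasp point.
Start: joints at [59.656, 36.005, 2.206, 86.941, -1.547, 57.084, -1.146], TCP at [0.291, -0.581, 0.205] pointing down, gripper open.
Joint ranges: [-175.42, 175.42], [-21.48, 121.26], [-71.46, 75.88], [10.55, 141.38], [-63.04, 243.04], [13.31, 113.54], [-168.57, 168.57]. Speed limits (degrees/s): [147.25, 147.25, 180, 180, 180, 180, 180].

## Interface

Orientations are given as a 3x3 rotation matrix whose columns are the frame's x, y, z axes.
In Python, from workcell import robot gives the robot as it stands.
- The arm moves only by the shell command python3 -m inch 'ROWS' [FORCE]. ROWS is a JSON object whose one key "rows" holds a list of rows, each an object of numbers: "gripper": the finger opening in mm, from 0 to 94; "tx", "ty", "tz": the shift along the tool's x, y, z in units of 40 mm (1.0 is 40 mm); "yaw": the turn about the tool's z in units of 6 degrees (1.0 is 6 degrees). A call has 1 to 20 rows; each row is the pose to reach, as a shift and turn from the pose commanded when the call began, along the tool's axes at that moment; what a row does not reach only later rows make up. A row lasts 1/10 s, in which the tool goes at most 50 mm and 8.59 degrees, less where a joint would pass 70% of its speed; a pose out of reach is approached as far as the arm can. A call with a gripper value outside its range is refused whole. The fingers move at their own pace and stop on an object; FORCE is the grip in N (left out, the last holds). Time passes only in rows, so rows that repeat a pose let the fingers close. It gives the time, the measured TCP pose, the force, the opening and the grip force at its end, in the units of the state.
- robot.read_state(): the state, without advancing time (a new reading comes with each control period).
- robot.read_camera(name): name is "scene" or "side" or "wrist"; returns a dict with "frame" (384x512x3 uint8, red, green, blue), "z_map" (384x512 float32, m along the optical axis (not along the pixel's ray), 0 where there is no reading), "fx", "fy", "cx", "cy" (pixels), "view" (4x4, takes a point from world to camera coordinates). Camera axes: x right, y down, z forward; pixel columns grow to the right and rows downward; lengths in m; the calibration is good to about 2 mm. The wrist camera is an equidistant fisheye: a pixel r from the principal point sees the ray r / f radians off the axis. A picture is of the moment at which its call begins.
- robot.close_job(): hands the job in; it is judged then, once.
The state is a dict: "clock": time; "joint_pos": joint angles; "qvel": joint speeds; "joint_efforts": joint torques, N m; "tool_pos": TCP position; "eef_rot": TCP orientation; "ft_force": force on the tool from outside, world axes, zero at the start; "ft_torque": the same for the moment, N m; "opening": finger opening in m; "finger_force": force on a finger pad.
Only numpy, scipy, OpenCV 4.12 (cv2) and the standard library are available. Lean on these libraries where they do the work, as an engineer would, in place of code of your own. Each camera call takes 0.05 s, during which the arm holds its last target. There are 200 camera calls.

## Task

Lay the amber glass bar flat in the channel of the green bench clamp, brass-sleeved end first, and slide it under the raised rubber foot until the sleeve meets the end stop, then let go of it. Flip the yellow safety catch right over to the clamp's right side, clear of the lever it guards, and then pull the red bar of the lever toward the front of the clamp to its stop, so that the foot presses the amber bar down. Finish while still holding the lever pulled, for it springs back when let go, and leave the other things on the bench where they are.

Things in the scene. Friction and masses are not known exactly. Their poses are not given: they have to be found in the camera images.
- press: green bench rod clamp bolted to the table (its place and yaw vary). Origin on the table top under the lever pivot; +x to its back (roughly away from the robot), +y to its left seen from its front, z up. Base plate 290 x 94 x 12 mm, x = -235 to 55 mm. Behind the stop: cheeks |y| = 12 to 21, x = -22 to 28, up to z = 90 mm; catch post on the right, y = -47 to -21, x = 8 to 28, up to z = 100 mm
- front_saddle (a point): middle of the channel floor in the grey front saddle, at (-211, 0, 35) mm in press. The channel runs along the clamp's x over two saddles, 22 mm (front) and 50 mm (rear) long, 40 mm wide: floor at z = 35 mm, slot 16 mm wide, flared lead-ins up to about z = 47 mm. Between the saddles (x = -200 to -80 mm) only the base plate lies below: room for fingers
- rear_saddle (a point): middle of the channel floor in the grey rear saddle, at (-55, 0, 35) mm in press (saddle x = -80 to -30 mm). The steel end stop behind it has its front face at x = -30 mm, top at z = 52 mm
- rod_seat (a point): in the clamp: point on the channel floor where the amber bar's origin (centre of its underside) lies when the bar is fully home; at (-125, 0, 35) mm in press, axes as press; the bar's x then points as the clamp's x
- amber_bar: loose bar of amber glass, square section 12 x 12 mm, 190 mm long, about 60 g, lying flat on the table left or right of the white drawer box (fixed, 190 mm high: carry things over it at 0.3 m). Origin at the centre of its underside; its x runs along it toward the end with the brass sleeve (last 45 mm, same section) and points away from the robot; z up
- sleeve_end (a point): centre of the end face of the amber bar's brass sleeve, at (95, 0, 6) mm in amber_bar; -30 mm in the clamp's x when fully home
- catch (a joint): yellow safety catch, hinged about the clamp's x axis (rad). Near 0: its arm stands up and to the left at 45 deg, across the front of the lever, which it blocks after 0.1 rad of lever travel. Grows as the arm is flipped over the top to the right (toward the clamp's -y), up to 1.75; needs about 0.5 N at the peg; past the top it may fall to its stop or stay where it is left
- catch_hinge (a point): pivot of the catch, at (1, -34, 90) mm in press
- thumb_peg (a point): point on the axis of the catch's thumb peg, 70 mm from the pivot; the peg is 12 mm thick, parallel to the clamp's x, and this point lies 21 mm from its front end and 26 mm in front of the flat yellow arm. With the catch at 0 it is at (-29, 15.5, 139.5) mm in press
- lever (a joint): steel lever with the red bar on top, hinged about the clamp's y axis (rad). 0: leans back (0.27 rad from upright), foot raised; grows as the bar is pulled toward the clamp's front (-x); stop at 0.5. A spring draws it back to 0: at the bar about 3 N at the start of the pull and about 11 N at the stop with the amber bar under the foot, which it meets at 0.33
- lever_hinge (a point): pivot of the lever, at (0, 0, 70) mm in press
- pull_bar: red round grip bar on top of the lever, free to turn about its own axis, 14 mm thick, 76 mm long along the clamp's y; origin at its middle, 125 mm from the lever's pivot: at (33, 0, 190) mm in press with the lever at 0, (-29, 0, 192) mm at 0.5
- foot: black rubber foot, 18 mm across, sprung by 14 mm (900 N/m), at the front end of the lever; origin at the middle of its underside. With the lever at 0 it is at (-55, 0, 64) mm in press, 17 mm above a bar in the channel; it meets a bar at x = -50 mm
- green_bar: bystander: bar like the amber one but of green glass, on the other side of the drawer box. To its right stands the kiln, a grey box that begins 0.5 m right of the robot's centre line and is taller than the start height of the gripper: keep clear of its front when leaving the start
- rod_scorer: bystander: white rod scorer 31 x 32 x 70 mm, standing behind on the left
- timer: bystander: white round timer, 66 mm high, at the back
- graphite_block: bystander: black block 52 x 60 x 24 mm on the black pad, right of the drawer box
- paddle: bystander: graphite paddle with a red handle, 240 mm long, on the black pad, right of the drawer box

How it is judged (in metres and radians):
On the way, in this order (a step that is already met when the one before it is completed fails the run):
1. the amber bar lies in the channel, sleeve against the end stop, and is let go (x of sleeve_end in the frame of press above -0.037 m and y of sleeve_end in the frame of press between -0.007 and 0.007 m and z of sleeve_end in the frame of press between 0.034 and 0.048 m and angle between the x axis of amber_bar and the x axis of press, either way round below 0.06 rad and contact force between the fingers and amber_bar below 0.3 N and value of joint lever below 0.2 rad), for 0.2 s.
2. the safety catch is flipped over to the right while the lever still rests (value of joint catch above 1.2 rad and value of joint lever below 0.2 rad), for 0.2 s.
3. the lever is pulled by its red bar and the foot presses the amber bar (value of joint lever above 0.43 rad and contact force between foot and amber_bar above 3 N and contact force between the fingers and pull_bar above 2 N), for 0.3 s.
At the end, for the whole second after the job is handed in: Fingers hold the red bar (> 2 N), lever over 0.43 rad, foot pressing the amber bar (> 3 N), catch over 1.2 rad; the amber bar in the channel: sleeve end within 7 mm of the stop, the centre line and the channel's height, direction within 0.06 rad (all of step 3 and x of sleeve_end in the frame of press above -0.037 m and y of sleeve_end in the frame of press between -0.007 and 0.007 m and z of sleeve_end in the frame of press between 0.034 and 0.048 m and angle between the x axis of amber_bar and the x axis of press, either way round below 0.06 rad and value of joint catch above 1.2 rad and velocity of joint lever below 0.1 rad/s); the arm keeps its last pose, push and grip.
It fails at once if the lever is forced past the closed catch (value of joint lever above 0.2 rad and value of joint catch below 0.7 rad).
It fails at once if the green bar is moved by more than 30 mm (distance of green_bar from where it was at the start of the episode above 0.03 m).
It fails at once if another bystander (rod scorer, timer, graphite block, paddle) is moved by more than 30 mm (distance of any of rod_scorer, timer, graphite_block, paddle from where it was at the start of the episode above 0.03 m).
It also fails if it takes over 72 s, if anything falls off the work surface, if the arm or the gripper's body presses on something with over 40 N, if the wrist force passes 120 N, or if a joint passes its speed limit or range.

## Working session

There is one attempt and no reset: what is moved stays moved. The work goes in short steps, Python scripts to look and compute and a shell command to move; the robot and the scene stay as the last step left them, time stands still between calls to the robot, and variables do not carry over. Pictures are saved under pics/ and viewed, at most 11 in all, crops included, and the job is handed in when it is done.

```bash
mkdir -p pics; ls; cat > h.py <<'E'
import numpy as np, cv2
from workcell import robot
def cam(n):
    c=robot.read_camera(n); return c
def save(n,f,c=None):
    c=c or cam(n); cv2.imwrite('pics/'+f,cv2.cvtColor(c['frame'],cv2.COLOR_RGB2BGR)); return c
def pts(c):
    h,w=c['z_map'].shape; v,u=np.mgrid[:h,:w]; z=c['z_map']
    P=np.stack([(u-c['cx'])/c['fx']*z,(v-c['cy'])/c['fy']*z,z,np.ones_like(z)],-1)
    return (P@np.linalg.inv(c['view']).T)[...,:3]
E
python3 - <<'E'
from h import *
s=robot.read_state(); print(s['clock'],s['tool_pos'],np.round(s['eef_rot'],3))
a=save('scene','a.png'); b=save('side','b.png')
for n,c in (('scene',a),('side',b)):
    np.savez(n+'.npz',**c); print(n,c['fx'],c['cx'],np.round(np.linalg.inv(c['view']),3))
i=np.hstack([cv2.imread('pics/a.png'),cv2.imread('pics/b.png')]); 
E
```

```text
pics
0.0 [ 0.29047964 -0.5807478   0.20456609] [[ 0.894  0.447 -0.001]
 [ 0.447 -0.894  0.002]
 [-0.    -0.002 -1.   ]]
scene 353.48247750108584 255.0356224776293 [[-0.757 -0.42   0.501  0.031]
 [-0.654  0.5   -0.568  0.68 ]
 [-0.012 -0.757 -0.653  0.854]
 [ 0.     0.     0.     1.   ]]
side 437.4320022499599 251.40051463245265 [[ 0.737  0.56  -0.378  1.203]
 [ 0.676 -0.607  0.419 -0.64 ]
 [ 0.005 -0.565 -0.825  1.486]
 [ 0.     0.     0.     1.   ]]
```

View pics/a.png

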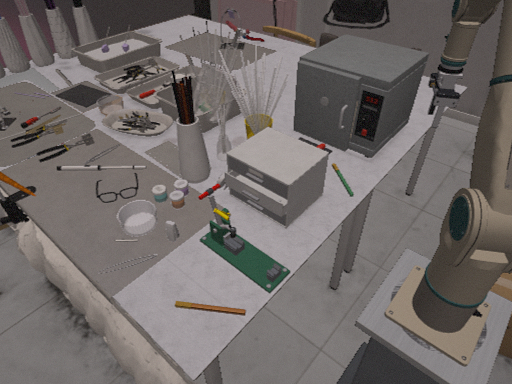

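View pics/b.png

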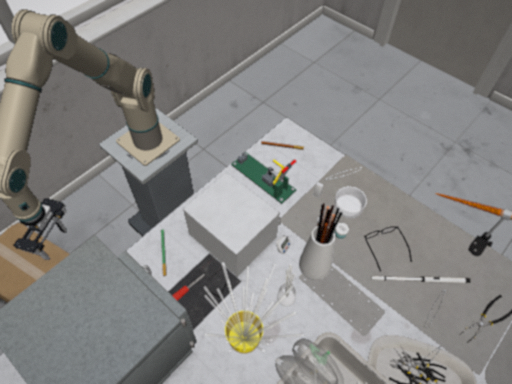

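The scene view shows the amber bar at about (210,308) with its brass end at the left, and the green clamp at (245,255) with the red bar at (210,190) and the yellow catch at (222,214). The side view shows the amber bar at (282,145) and the clamp at (264,177).

```bash
cat >> h.py <<'E'
def ray(c,uv,z):
    T=np.linalg.inv(c['view']); uv=np.atleast_2d(uv).astype(float)
    d=np.c_[(uv[:,0]-c['cx'])/c['fx'],(uv[:,1]-c['cy'])/c['fy'],np.ones(len(uv))]@T[:3,:3].T
    o=T[:3,3]; return o+d*((z-o[2])/d[:,2])[:,None]
def proj(c,P):
    p=np.c_[np.atleast_2d(P),np.ones(len(np.atleast_2d(P)))]@c['view'].T
    return np.c_[p[:,0]/p[:,2]*c['fx']+c['cx'],p[:,1]/p[:,2]*c['fy']+c['cy']]
def mask(c,lo,hi,box):
    h=cv2.cvtColor(c['frame'],cv2.COLOR_RGB2HSV); m=cv2.inRange(h,np.array(lo),np.array(hi)); k=np.zeros_like(m); x0,y0,x1,y1=box; k[y0:y1,x0:x1]=m[y0:y1,x0:x1]; return k
def blob(m):
    n,l,s,_=cv2.connectedComponentsWithStats(m); return (l==1+s[1:,4].argmax()).astype(np.uint8)
def rect(xy):
    r=cv2.minAreaRect((xy*1000).astype(np.float32)); b=cv2.boxPoints(r); return np.array(r[0]),np.array(r[1]),b
E
python3 - <<'E'
from h import *
boxA={'scene':(165,290,255,325),'side':(255,135,310,155)}
boxP={'scene':(190,215,300,300),'side':(225,145,305,210)}
boxR={'scene':(195,178,228,202),'side':(268,155,305,190)}
for n in ('scene','side'):
    c=dict(np.load(n+'.npz'))
    P=pts(c)
    m=blob(mask(c,(5,100,60),(28,255,255),boxA[n])); v,u=np.nonzero(m)
    Q=ray(c,np.c_[u,v],0.008)[:,:2]; ce,sz,b=rect(Q); print(n,'amber',len(u),ce.round(1),sz.round(1),b.round().tolist(), 'z',np.median(P[v,u,2]))
    hs=cv2.cvtColor(c['frame'],cv2.COLOR_RGB2HSV)
    m=blob(mask(c,(65,80,30),(95,255,255),boxP[n])); v,u=np.nonzero(m)
    Z=P[v,u,2]; k=np.abs(Z-.012)<.006
    print('green',len(u),k.sum(),np.median(Z[k]))
    Q=ray(c,np.c_[u,v][k],0.012)[:,:2]; ce,sz,b=rect(Q); print(ce.round(1),sz.round(1),b.round(1).tolist())
    m=blob(mask(c,(0,150,80),(8,255,255),boxR[n])|mask(c,(172,150,80),(180,255,255),boxR[n])); v,u=np.nonzero(m)
    Q=ray(c,np.c_[u,v],0.190)[:,:2]; ce,sz,b=rect(Q); print('red',len(u),ce.round(1),sz.round(1),b.round(1).tolist(),np.median(P[v,u],axis=0))
    x0,y0,x1,y1=(160,170,300,330) if n=='scene' else (215,120,320,220)
    cr=cv2.resize(c['frame'][y0:y1,x0:x1],None,fx=3.6 if n=='scene' else 5,fy=3.6 if n=='scene' else 5,interpolation=cv2.INTER_CUBIC)
    cv2.imwrite(f'pics/crop_{n}.png',cr[...,::-1])
a=cv2.imread('pics/crop_scene.png');print(a.shape)
E
```

```text
scene amber 362 [458.6 385. ] [187.5  16.8] [[375.0, 342.0], [384.0, 328.0], [542.0, 428.0], [533.0, 443.0]] z 0.010081813069641732
green 1702 1494 0.010474081852953177
[508.9 199.5] [ 92.1 286.6] [[364.8999938964844, 155.60000610351562], [651.5, 151.3000030517578], [652.9000244140625, 243.39999389648438], [366.29998779296875, 247.60000610351562]]
red 39 [635.9 215.8] [14.3 33.5] [[628.0, 232.1999969482422], [629.5999755859375, 198.6999969482422], [643.9000244140625, 199.39999389648438], [642.2000122070312, 232.89999389648438]] [0.632435   0.21880607 0.19391721]
side amber 79 [459.9 381.6] [178.3  12.1] [[382.0, 338.0], [388.0, 328.0], [538.0, 425.0], [531.0, 435.0]] z 0.010478702539875151
green 849 608 0.011566900632984822
[515.3 192.6] [ 86.  279.2] [[374.79998779296875, 152.39999389648438], [654.0, 146.6999969482422], [655.7999877929688, 232.6999969482422], [376.6000061035156, 238.39999389648438]]
red 20 [636.5 171.9] [10.9 30.2] [[628.5, 185.8000030517578], [633.7000122070312, 156.0], [644.5, 157.89999389648438], [639.2999877929688, 187.6999969482422]] [0.63735413 0.16923058 0.19410966]
(576, 504, 3)
```

View pics/crop_scene.png

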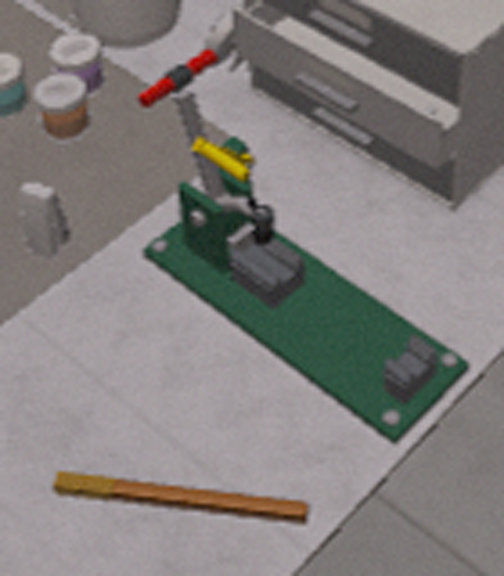

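The crop shows the amber bar with its brass end at the upper left, which is the far end. It also shows the clamp's saddles, the foot raised, the catch standing across the lever, and the drawer box on the clamp's right. I'll check the box edge and compute the first moves.

```bash
cat >> h.py <<'E'
def units(x,y,z,yaw,prev=None):
    "world target, heading (deg) of tool x -> row units from current/previous measured pose"
    s=robot.read_state(); R=np.array(s['eef_rot']); d=R.T@(np.array([x,y,z])-s['tool_pos'])/.04
    h=np.degrees(np.arctan2(R[1,0],R[0,0])); w=(h-yaw+180)%360-180
    print('t',d.round(3),'yaw',round(w/6,3),'heading',round(h,2),'at',np.round(s['tool_pos'],4))
E
python3 - <<'E'
from h import *
c=dict(np.load('scene.npz')); P=pts(c).reshape(-1,3)
k=(abs(P[:,2]-.19)<.008)&(P[:,0]>.4)&(P[:,0]<.9)&(abs(P[:,1])<.16)
Q=P[k]; ce,sz,b=rect(Q[:,:2]); print('boxtop',k.sum(),ce,sz,b.round().tolist(), np.percentile(Q[:,1],[1,50,99]),np.percentile(Q[:,0],[1,99]))
k=(P[:,2]>.03)&(P[:,2]<.17)&(P[:,0]>.3)&(P[:,0]<.95)&(P[:,1]>0)&(P[:,1]<.16)
print(np.percentile(P[k][:,1],[50,90,99,100]))
k=(P[:,0]<.9)&(P[:,1]<-.48)&(P[:,1]>-1)&(P[:,2]>.1)&(P[:,0]>.35); print('kiln x',np.percentile(P[k][:,0],[1,5]))
units(.29,-.3,.3,26.6);units(.45,0,.36,26.6); units(.446,.375,.15,32.5)
E
```

```text
boxtop 2453 [ 6.89045471e+02 -1.66519165e-01] [319.9291687  420.64944458] [[478.0, -159.0], [899.0, -161.0], [900.0, 159.0], [479.0, 160.0]] [-0.15758172 -0.0604668   0.04953781] [0.48056218 0.88691339]
[0.03869968 0.07188516 0.15279954 0.15943697]
kiln x [0.43789163 0.43875434]
t [ 3.128 -6.289 -2.373] yaw -0.004 heading 26.57 at [ 0.2905 -0.5808  0.2047]
t [ 10.061 -11.209  -3.865] yaw -0.004 heading 26.57 at [ 0.2905 -0.5808  0.2047]
t [ 14.165 -19.63    1.399] yaw -0.988 heading 26.57 at [ 0.2905 -0.5808  0.2047]
```

```bash
python3 -m inch '{"rows":[{"tx":1.1,"ty":-2.2,"tz":-1,"yaw":0,"gripper":60},{"tx":1.6,"ty":-3.2,"tz":-2,"yaw":0,"gripper":60},{"tx":2.4,"ty":-4.8,"tz":-2.4,"yaw":0,"gripper":60},{"tx":3.1,"ty":-6.3,"tz":-2.5,"yaw":0,"gripper":60},{"tx":5.0,"ty":-7.5,"tz":-3,"yaw":0,"gripper":60},{"tx":6.8,"ty":-8.8,"tz":-3.5,"yaw":0,"gripper":60},{"tx":8.5,"ty":-10,"tz":-3.8,"yaw":0,"gripper":60},{"tx":10,"ty":-11.2,"tz":-3.8,"yaw":0,"gripper":60},{"tx":10,"ty":-11.2,"tz":-3.8,"yaw":0,"gripper":60},{"tx":10,"ty":-11.2,"tz":-3.8,"yaw":0,"gripper":60}]}'
python3 -c "
from h import *
units(.446,.375,.13,32.5)"
```

```text
clock: 1.1
tool_pos: [0.3962, -0.1215, 0.3379]
eef_rot: [[0.894, 0.447, 0.0], [0.447, -0.894, -0.0], [0.0, 0.0, -1.0]]
ft_force: [0.5, -1.1, 0.8]
opening: 0.0602
finger_force: 0.0
t [  6.664 -10.548   5.194] yaw -0.99 heading 26.56 at [ 0.3962 -0.1215  0.3379]
```

```bash
python3 -m inch '{"rows":[{"tx":1.5,"ty":-2,"tz":0,"yaw":0},{"tx":3,"ty":-5,"tz":0,"yaw":0},{"tx":3,"ty":-5,"tz":0,"yaw":0},{"tx":3,"ty":-5,"tz":0,"yaw":0},{"tx":3,"ty":-5,"tz":0,"yaw":0},{"tx":6.6,"ty":-10.5,"tz":3,"yaw":-1},{"tx":6.6,"ty":-10.5,"tz":3,"yaw":-1},{"tx":6.6,"ty":-10.5,"tz":3,"yaw":-1},{"tx":6.6,"ty":-10.5,"tz":3,"yaw":-1},{"tx":6.6,"ty":-10.5,"tz":3,"yaw":-1},{"tx":6.6,"ty":-10.5,"tz":3,"yaw":-1},{"tx":6.6,"ty":-10.5,"tz":3,"yaw":-1},{"tx":6.6,"ty":-10.5,"tz":3,"yaw":-1},{"tx":6.6,"ty":-10.5,"tz":3,"yaw":-1}]}'
python3 -c "
from h import *
units(.446,.375,.05,32.5); c=save('wrist','w1.png'); print(c['fx'],c['cx'],c['cy'],np.linalg.inv(c['view']).round(3))"
```

```text
t [  6.664 -10.548   7.194] yaw -0.99 heading 26.56 at [ 0.3962 -0.1215  0.3379]
297.3186396354542 257.0242452830017 190.45828128472513 [[ 0.447 -0.866 -0.224  0.462]
 [-0.895 -0.433 -0.111 -0.088]
 [-0.     0.25  -0.968  0.518]
 [ 0.     0.     0.     1.   ]]validation failed for argument at $.ro...
```

View pics/w1.png

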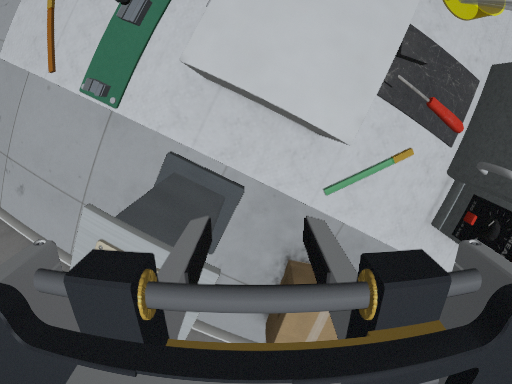

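The wrist view shows both fingers, the front of the drawer box, the green bar at (368,172), and the clamp's front and the amber bar at the upper left. The move was refused because every row needs a gripper value.

```bash
python3 -m inch '{"rows":[{"tx":1.5,"ty":-2,"tz":0,"yaw":0,"gripper":60},{"tx":3,"ty":-5,"tz":0,"yaw":0,"gripper":60},{"tx":3,"ty":-5,"tz":0,"yaw":0,"gripper":60},{"tx":3,"ty":-5,"tz":0,"yaw":0,"gripper":60},{"tx":3,"ty":-5,"tz":0,"yaw":0,"gripper":60},{"tx":6.6,"ty":-10.5,"tz":3,"yaw":-1,"gripper":60},{"tx":6.6,"ty":-10.5,"tz":3,"yaw":-1,"gripper":60},{"tx":6.6,"ty":-10.5,"tz":3,"yaw":-1,"gripper":60},{"tx":6.6,"ty":-10.5,"tz":3,"yaw":-1,"gripper":60},{"tx":6.6,"ty":-10.5,"tz":3,"yaw":-1,"gripper":60},{"tx":6.6,"ty":-10.5,"tz":3,"yaw":-1,"gripper":60},{"tx":6.6,"ty":-10.5,"tz":3,"yaw":-1,"gripper":60},{"tx":6.6,"ty":-10.5,"tz":3,"yaw":-1,"gripper":60},{"tx":6.6,"ty":-10.5,"tz":3,"yaw":-1,"gripper":60},{"tx":6.6,"ty":-10.5,"tz":3,"yaw":-1,"gripper":60},{"tx":6.6,"ty":-10.5,"tz":3,"yaw":-1,"gripper":60}]}'
cat >> h.py <<'E'
def wray(c,uv,z):
    T=np.linalg.inv(c['view']); uv=np.atleast_2d(uv).astype(float); e=uv-[c['cx'],c['cy']]; r=np.hypot(*e.T); th=r/c['fx']
    d=np.c_[e/np.maximum(r,1e-9)[:,None]*np.sin(th)[:,None],np.cos(th)]@T[:3,:3].T
    o=T[:3,3]; return o+d*((z-o[2])/d[:,2])[:,None]
E
python3 - <<'E'
from h import *
c=save('wrist','w2.png'); np.savez('w2.npz',**c)
m=blob(mask(c,(5,100,50),(28,255,255),(0,0,512,230))); v,u=np.nonzero(m)
Q=wray(c,np.c_[u,v],.010)[:,:2]; ce,sz,b=rect(Q); print(len(u),ce,sz,b.round().tolist())
units(.446,.375,.05,32.5)
E
```

```text
clock: 2.75
tool_pos: [0.445, 0.3691, 0.2183]
eef_rot: [[0.844, 0.537, 0.001], [0.537, -0.844, 0.0], [0.001, 0.001, -1.0]]
ft_force: [-0.6, -0.3, 0.1]
opening: 0.0598
finger_force: 0.0
1139 [459.44433594 384.95861816] [188.18856812  10.37686062] [[377.0, 339.0], [383.0, 330.0], [542.0, 431.0], [536.0, 440.0]]
t [ 0.095 -0.106  4.206] yaw -0.003 heading 32.48 at [0.4449 0.3693 0.2183]
```

```bash
python3 -m inch '{"rows":[{"tx":0.13,"ty":-0.13,"tz":1,"yaw":0,"gripper":60},{"tx":0.13,"ty":-0.13,"tz":2.1,"yaw":0,"gripper":60},{"tx":0.13,"ty":-0.13,"tz":3.2,"yaw":0,"gripper":50},{"tx":0.13,"ty":-0.13,"tz":4.2,"yaw":0,"gripper":45},{"tx":0.13,"ty":-0.13,"tz":4.8,"yaw":0,"gripper":40},{"tx":0.13,"ty":-0.13,"tz":5.1,"yaw":0,"gripper":40},{"tx":0.13,"ty":-0.13,"tz":5.25,"yaw":0,"gripper":40},{"tx":0.13,"ty":-0.13,"tz":5.35,"yaw":0,"gripper":40},{"tx":0.13,"ty":-0.13,"tz":5.35,"yaw":0,"gripper":40},{"tx":0.13,"ty":-0.13,"tz":5.35,"yaw":0,"gripper":0},{"tx":0.13,"ty":-0.13,"tz":5.35,"yaw":0,"gripper":0},{"tx":0.13,"ty":-0.13,"tz":5.35,"yaw":0,"gripper":0},{"tx":0.13,"ty":-0.13,"tz":5.35,"yaw":0,"gripper":0},{"tx":0.13,"ty":-0.13,"tz":5.35,"yaw":0,"gripper":0},{"tx":0.13,"ty":-0.13,"tz":5.35,"yaw":0,"gripper":0},{"tx":0.13,"ty":-0.13,"tz":5.35,"yaw":0,"gripper":0}]}' 20
python3 - <<'E'
from h import *
c=dict(np.load('w2.npz')); 
h=cv2.cvtColor(c['frame'],cv2.COLOR_RGB2HSV)
m=blob(mask(c,(65,80,30),(95,255,255),(0,0,512,384))); v,u=np.nonzero(m); print('green',len(u),u.min(),u.max(),v.min(),v.max())
E
```

```text
clock: 4.4
tool_pos: [0.4462, 0.3775, 0.0039]
eef_rot: [[0.843, 0.538, 0.001], [0.538, -0.843, 0.0], [0.001, 0.0, -1.0]]
ft_force: [0.1, -1.9, 5.2]
opening: 0.012
finger_force: 20.0
green 7216 327 458 98 272
```

View pics/w2.png

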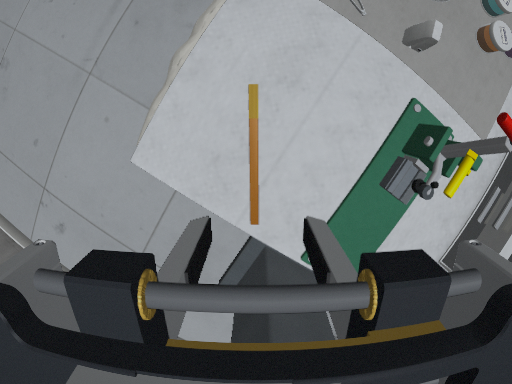

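The view shows the amber bar between the fingers at (253,155) and the clamp at the lower right. The grip closed at 12 mm opening with 20 N, so the bar is held. I'll lift it and carry it over the front of the clamp.

```bash
python3 -m inch '{"rows":[{"tx":0,"ty":0,"tz":-0.5,"yaw":0,"gripper":0},{"tx":0,"ty":0,"tz":-1.5,"yaw":0,"gripper":0},{"tx":0,"ty":0,"tz":-2.6,"yaw":0,"gripper":0},{"tx":-0.2,"ty":0.2,"tz":-3.7,"yaw":0.5,"gripper":0},{"tx":-0.7,"ty":0.8,"tz":-4.7,"yaw":1.5,"gripper":0},{"tx":-1.2,"ty":1.4,"tz":-5,"yaw":2.5,"gripper":0},{"tx":-1.8,"ty":2.1,"tz":-5,"yaw":3.5,"gripper":0},{"tx":-2.3,"ty":2.7,"tz":-5,"yaw":4.5,"gripper":0},{"tx":-2.7,"ty":3.1,"tz":-5,"yaw":5.2,"gripper":0},{"tx":-2.9,"ty":3.4,"tz":-5,"yaw":5.6,"gripper":0},{"tx":-2.9,"ty":3.4,"tz":-5,"yaw":5.6,"gripper":0},{"tx":-2.9,"ty":3.4,"tz":-5,"yaw":5.6,"gripper":0},{"tx":-2.9,"ty":3.4,"tz":-5,"yaw":5.6,"gripper":0}]}'
python3 - <<'E'
from h import *
c=save('wrist','w3.png'); np.savez('w3.npz',**c)
h=cv2.cvtColor(c['frame'],cv2.COLOR_RGB2HSV)
m=mask(c,(65,80,30),(95,255,255),(0,0,512,384)); v,u=np.nonzero(m)
Q=wray(c,np.c_[u,v],.012)[:,:2]*1000; k=(Q[:,0]<560)&(Q[:,0]>360); Q=Q[k]; print(len(Q))
for x in range(375,560,20):
    s=Q[abs(Q[:,0]-x)<4]; 
    if len(s): print(x,s[:,1].min().round(1),s[:,1].max().round(1))
units(.42,.2,.2,-1)
E
```

```text
clock: 5.7
tool_pos: [0.4216, 0.2021, 0.2035]
eef_rot: [[1.0, -0.015, 0.0], [-0.015, -1.0, 0.001], [0.0, -0.001, -1.0]]
ft_force: [0.0, 0.2, -1.3]
opening: 0.0117
finger_force: 20.0
6835
375 153.9 245.0
395 153.0 244.2
415 153.3 244.5
435 152.3 243.9
455 152.5 243.2
475 152.5 243.8
495 151.2 242.0
515 151.1 242.8
535 150.8 242.4
555 150.5 242.1
t [-0.036  0.05   0.085] yaw 0.02 heading -0.88 at [0.4215 0.202  0.2034]
```

View pics/w3.png

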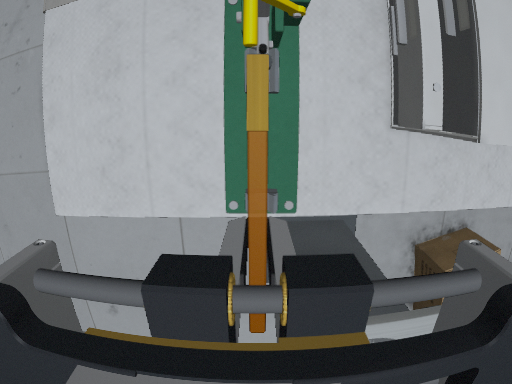

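The view shows the bar pointing along the clamp, its tip at (257,55) just before the foot at (263,48). Now I'll lower it into the saddles.

```bash
python3 -m inch '{"rows":[{"tx":-0.15,"ty":0.07,"tz":0.5,"yaw":0.02,"gripper":0},{"tx":-0.15,"ty":0.07,"tz":1.3,"yaw":0.02,"gripper":0},{"tx":-0.15,"ty":0.07,"tz":2.2,"yaw":0.02,"gripper":0},{"tx":-0.15,"ty":0.07,"tz":3.0,"yaw":0.02,"gripper":0},{"tx":-0.15,"ty":0.07,"tz":3.4,"yaw":0.02,"gripper":0},{"tx":-0.15,"ty":0.07,"tz":3.6,"yaw":0.02,"gripper":0},{"tx":-0.15,"ty":0.07,"tz":3.7,"yaw":0.02,"gripper":0},{"tx":-0.15,"ty":0.07,"tz":3.8,"yaw":0.02,"gripper":0},{"tx":-0.15,"ty":0.07,"tz":3.9,"yaw":0.02,"gripper":0},{"tx":-0.15,"ty":0.07,"tz":3.98,"yaw":0.02,"gripper":0},{"tx":-0.15,"ty":0.07,"tz":4.05,"yaw":0.02,"gripper":0},{"tx":-0.15,"ty":0.07,"tz":4.05,"yaw":0.02,"gripper":0},{"tx":-0.15,"ty":0.07,"tz":4.05,"yaw":0.02,"gripper":0}]}'
python3 - <<'E'
from h import *
c=save('scene','s4.png'); x0,y0,x1,y1=190,170,300,300
cv2.imwrite('pics/s4c.png',cv2.resize(c['frame'][y0:y1,x0:x1],None,fx=4,fy=4,interpolation=cv2.INTER_CUBIC)[...,::-1])
s=robot.read_state(); print(s['ft_force'],s['ft_torque'])
E
```

```text
clock: 7.05
tool_pos: [0.4154, 0.1977, 0.0416]
eef_rot: [[1.0, -0.02, 0.0], [-0.02, -1.0, 0.0], [0.0, -0.0, -1.0]]
ft_force: [0.3, 0.8, -0.6]
opening: 0.0118
finger_force: 20.0
[ 0.23457675 -0.26404553 -0.61181451] [0.04220947 0.02761189 0.00164672]
```

View pics/s4c.png

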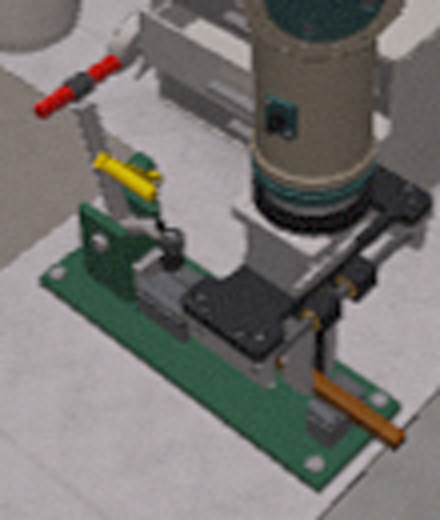

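The bar lies in the front saddle's slot, and its tip is ahead of the foot, with low forces. I'll slide it in.

```bash
python3 -m inch '{"rows":[{"tx":0.2,"ty":0,"tz":0,"yaw":0,"gripper":0},{"tx":0.4,"ty":0,"tz":0,"yaw":0,"gripper":0},{"tx":0.6,"ty":0,"tz":0,"yaw":0,"gripper":0},{"tx":0.8,"ty":0,"tz":0,"yaw":0,"gripper":0},{"tx":0.9,"ty":0,"tz":0,"yaw":0,"gripper":0},{"tx":1.0,"ty":0,"tz":0,"yaw":0,"gripper":0},{"tx":1.05,"ty":0,"tz":0,"yaw":0,"gripper":0},{"tx":1.1,"ty":0,"tz":0,"yaw":0,"gripper":0},{"tx":1.1,"ty":0,"tz":0,"yaw":0,"gripper":0}]}'
python3 -m inch '{"rows":[{"tx":0.02,"ty":0,"tz":0.03,"yaw":0,"gripper":0},{"tx":0.06,"ty":0,"tz":0.05,"yaw":0,"gripper":0},{"tx":0.1,"ty":0,"tz":0.05,"yaw":0,"gripper":0},{"tx":0.1,"ty":0,"tz":0.05,"yaw":0,"gripper":0}]}'
```

```text
clock: 8.0
tool_pos: [0.4594, 0.1968, 0.0415]
eef_rot: [[1.0, -0.02, 0.0], [-0.02, -1.0, 0.0], [0.0, -0.0, -1.0]]
ft_force: [-0.2, -1.1, -1.7]
opening: 0.0119
finger_force: 20.0
clock: 8.4
tool_pos: [0.463, 0.1967, 0.0394]
eef_rot: [[1.0, -0.02, -0.001], [-0.02, -1.0, -0.0], [-0.001, 0.0, -1.0]]
ft_force: [-1.4, 0.5, -0.9]
opening: 0.0118
finger_force: 20.0
```

```bash
python3 -m inch '{"rows":[{"tx":0.05,"ty":0,"tz":0,"yaw":0,"gripper":0},{"tx":0.1,"ty":0,"tz":0,"yaw":0,"gripper":0},{"tx":0.1,"ty":0,"tz":0,"yaw":0,"gripper":0},{"tx":0.1,"ty":0,"tz":0,"yaw":0,"gripper":0}]}'
python3 - <<'E'
from h import *
c=save('scene','s5.png'); x0,y0,x1,y1=190,170,300,300
cv2.imwrite('pics/s5c.png',cv2.resize(c['frame'][y0:y1,x0:x1],None,fx=4,fy=4,interpolation=cv2.INTER_CUBIC)[...,::-1])
m=blob(mask(c,(5,100,60),(28,255,255),(260,240,300,300))); v,u=np.nonzero(m); Q=ray(c,np.c_[u,v],.041); print('tail x',Q[:,0].min(),len(u))
E
```

```text
clock: 8.8
tool_pos: [0.4631, 0.196, 0.039]
eef_rot: [[1.0, -0.019, -0.007], [-0.019, -1.0, -0.003], [-0.007, 0.003, -1.0]]
ft_force: [-8.0, 2.0, 2.5]
opening: 0.0119
finger_force: 20.0
tail x 0.38256786339279364 99
```

```bash
python3 -m inch '{"rows":[{"tx":0,"ty":0,"tz":0,"yaw":0,"gripper":45},{"tx":0,"ty":0,"tz":0,"yaw":0,"gripper":45},{"tx":0,"ty":0,"tz":0,"yaw":0,"gripper":45},{"tx":0,"ty":0,"tz":0,"yaw":0,"gripper":45},{"tx":0,"ty":0,"tz":0,"yaw":0,"gripper":45},{"tx":0,"ty":0,"tz":-0.5,"yaw":0,"gripper":45},{"tx":0,"ty":0,"tz":-1.5,"yaw":0,"gripper":45},{"tx":0,"ty":0,"tz":-2.6,"yaw":0,"gripper":45},{"tx":0,"ty":0,"tz":-3.8,"yaw":0,"gripper":20},{"tx":0,"ty":0,"tz":-5,"yaw":0,"gripper":0},{"tx":0,"ty":0,"tz":-5.2,"yaw":0,"gripper":0},{"tx":0,"ty":0,"tz":-5.2,"yaw":0,"gripper":0},{"tx":0,"ty":0,"tz":-5.2,"yaw":0,"gripper":0}]}'
python3 - <<'E'
from h import *
c=save('wrist','w6.png'); np.savez('w6.npz',**c)
m=blob(mask(c,(5,90,50),(28,255,255),(150,60,350,384))); v,u=np.nonzero(m); Q=wray(c,np.c_[u,v],.047)[:,:2]; print('amber',len(u),rect(Q)[:2],rect(Q)[2].round().tolist())
m=mask(c,(22,190,90),(35,255,255),(0,0,512,200)); v,u=np.nonzero(m); Q=wray(c,np.c_[u,v],.1395)[:,:2];print('yel',len(u),Q.min(0),Q.max(0))
E
```

```text
clock: 10.15
tool_pos: [0.4665, 0.196, 0.2464]
eef_rot: [[1.0, -0.02, -0.002], [-0.02, -1.0, -0.001], [-0.002, 0.001, -1.0]]
ft_force: [-0.2, -0.2, -0.1]
opening: 0.0085
finger_force: 0.0
amber 1965 (array([171.83982849, 217.22361755]), array([356.6602478 ,  32.87992477])) [[152.0, 39.0], [185.0, 39.0], [192.0, 395.0], [159.0, 396.0]]
yel 988 [0.5524843 0.1598198] [0.60969691 0.21407793]
```

View pics/w6.png

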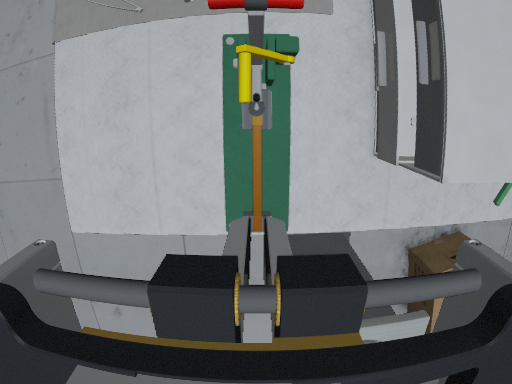

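The bar lies in the channel up to the foot. The yellow peg spans (244,52) to (244,100), and the red bar is at (255,3). Next I'll flip the catch with closed fingers, pushing the peg to the right from its left side.

```bash
python3 -m inch '{"rows":[{"tx":0.6,"ty":-0.6,"tz":0,"yaw":0,"gripper":0},{"tx":1.5,"ty":-1.2,"tz":0,"yaw":0,"gripper":0},{"tx":2.2,"ty":-1.3,"tz":0,"yaw":0,"gripper":0},{"tx":2.43,"ty":-1.3,"tz":0.2,"yaw":0,"gripper":0},{"tx":2.43,"ty":-1.3,"tz":0.9,"yaw":0,"gripper":0},{"tx":2.43,"ty":-1.3,"tz":1.9,"yaw":0,"gripper":0},{"tx":2.43,"ty":-1.3,"tz":2.7,"yaw":0,"gripper":0},{"tx":2.43,"ty":-1.3,"tz":2.95,"yaw":0,"gripper":0},{"tx":2.43,"ty":-1.3,"tz":2.95,"yaw":0,"gripper":0}]}'
python3 -m inch '{"rows":[{"tx":0,"ty":0.3,"tz":0,"yaw":0,"gripper":0},{"tx":0,"ty":0.5,"tz":0,"yaw":0,"gripper":0},{"tx":0,"ty":0.7,"tz":0,"yaw":0,"gripper":0},{"tx":0,"ty":0.9,"tz":0,"yaw":0,"gripper":0},{"tx":0,"ty":1.1,"tz":0,"yaw":0,"gripper":0},{"tx":0,"ty":1.3,"tz":0,"yaw":0,"gripper":0},{"tx":0,"ty":1.5,"tz":0,"yaw":0,"gripper":0},{"tx":0,"ty":1.7,"tz":0,"yaw":0,"gripper":0},{"tx":0,"ty":1.9,"tz":0,"yaw":0,"gripper":0},{"tx":0,"ty":2.1,"tz":0,"yaw":0,"gripper":0},{"tx":0,"ty":2.3,"tz":0,"yaw":0,"gripper":0},{"tx":0,"ty":2.5,"tz":0,"yaw":0,"gripper":0},{"tx":0,"ty":2.7,"tz":0,"yaw":0,"gripper":0},{"tx":0,"ty":2.8,"tz":0,"yaw":0,"gripper":0},{"tx":0,"ty":2.8,"tz":0,"yaw":0,"gripper":0}]}'
python3 - <<'E'
from h import *
for n in('wrist','scene'): save(n,n+'7.png')
i=cv2.imread('pics/scene7.png')[160:280,180:280]; i=cv2.resize(i,None,fx=3.2,fy=3.2,interpolation=cv2.INTER_CUBIC); w=cv2.imread('pics/wrist7.png')[:,30:480]; cv2.imwrite('pics/c7.png',np.hstack([cv2.resize(w,(450,384)),i]))
E
```

```text
clock: 11.1
tool_pos: [0.5634, 0.2455, 0.1271]
eef_rot: [[1.0, -0.02, -0.005], [-0.02, -1.0, -0.002], [-0.005, 0.003, -1.0]]
ft_force: [0.1, -0.3, 1.3]
opening: 0.0002
finger_force: 0.0
clock: 12.6
tool_pos: [0.5633, 0.1337, 0.1295]
eef_rot: [[1.0, -0.021, -0.0], [-0.021, -1.0, -0.0], [-0.0, 0.0, -1.0]]
ft_force: [0.1, -0.1, 0.2]
opening: 0.0002
finger_force: 0.0
```

View pics/c7.png

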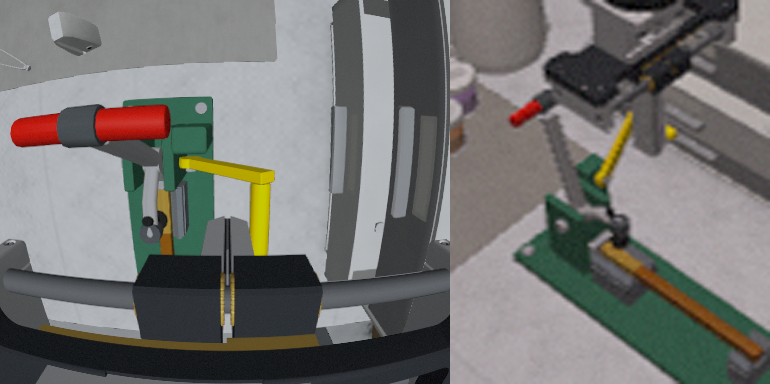

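The catch now leans to the right, pushed by the fingers, and the amber bar is still home. I'll push it a little more and then rise.

```bash
python3 -m inch '{"rows":[{"tx":0,"ty":0.2,"tz":0,"yaw":0,"gripper":0},{"tx":0,"ty":0.35,"tz":0,"yaw":0,"gripper":0},{"tx":0,"ty":0.35,"tz":0,"yaw":0,"gripper":0},{"tx":0,"ty":0,"tz":0,"yaw":0,"gripper":0},{"tx":0,"ty":-0.3,"tz":0,"yaw":0,"gripper":0},{"tx":-0.2,"ty":-0.5,"tz":-0.8,"yaw":0,"gripper":0},{"tx":-0.3,"ty":-0.5,"tz":-1.8,"yaw":0,"gripper":0},{"tx":-0.3,"ty":-0.5,"tz":-3,"yaw":0,"gripper":0},{"tx":-0.3,"ty":-0.5,"tz":-4,"yaw":0,"gripper":0},{"tx":-0.3,"ty":-0.5,"tz":-4,"yaw":0,"gripper":0},{"tx":-0.3,"ty":-0.5,"tz":-4,"yaw":0,"gripper":0}]}'
python3 - <<'E'
from h import *
c=cam('wrist'); np.savez('w8.npz',**c); cv2.imwrite('pics/w8.png',c['frame'][...,::-1])
m=mask(c,(22,190,90),(35,255,255),(0,0,512,260)); v,u=np.nonzero(m)
for z in(.13,.15): Q=wray(c,np.c_[u,v],z);k=Q[:,0]<.585; print('yel',len(u),Q[k].min(0),Q[k].max(0))
m=mask(c,(0,150,80),(6,255,255),(0,0,512,230)); 
n,l,s,ce=cv2.connectedComponentsWithStats(m)
for i in range(1,n):
    if s[i,4]>100:
        v,u=np.nonzero(l==i); Q=wray(c,np.c_[u,v],.192); print('red',s[i,4],Q.min(0),Q.max(0))
print(robot.read_state()['joint_pos']); units(.6345,.2195,.27,-1.2)
E
```

```text
clock: 13.8
tool_pos: [0.5517, 0.1568, 0.2903]
eef_rot: [[1.0, -0.018, 0.002], [-0.018, -1.0, 0.001], [0.002, -0.001, -1.0]]
ft_force: [-0.6, -0.2, -1.3]
opening: 0.0004
finger_force: 0.0
yel 1071 [0.55010029 0.10006377 0.13      ] [0.58456529 0.1099045  0.13      ]
yel 1071 [0.5544745  0.10334221 0.15      ] [0.58471537 0.11259549 0.15      ]
red 391 [0.62965063 0.20461539 0.192     ] [0.64264964 0.23306664 0.192     ]
red 445 [0.62877018 0.15707185 0.192     ] [0.64197578 0.18606846 0.192     ]
[  -6.71055173   25.61118017  -17.97730045   92.76603062    8.58478363
   63.03594141 -117.99289628]
t [ 2.061 -1.624  0.471] yaw 0.025 heading -1.05 at [0.5509 0.1561 0.2889]
```

The peg sits at clamp y of about -91 mm, which puts the catch at its stop of 1.75. Next I'll turn the gripper a quarter and straddle the left half of the red bar.

```bash
python3 -m inch '{"rows":[{"tx":0,"ty":0,"tz":0,"yaw":-1,"gripper":30},{"tx":0.2,"ty":-0.2,"tz":0,"yaw":-2.3,"gripper":50},{"tx":0.5,"ty":-0.5,"tz":0,"yaw":-3.6,"gripper":50},{"tx":1,"ty":-0.8,"tz":0,"yaw":-4.9,"gripper":50},{"tx":1.5,"ty":-1.2,"tz":0,"yaw":-6.2,"gripper":50},{"tx":1.8,"ty":-1.4,"tz":0,"yaw":-7.5,"gripper":50},{"tx":2.1,"ty":-1.6,"tz":0,"yaw":-8.8,"gripper":50},{"tx":2.1,"ty":-1.6,"tz":0,"yaw":-10.1,"gripper":50},{"tx":2.1,"ty":-1.6,"tz":0,"yaw":-11.4,"gripper":50},{"tx":2.1,"ty":-1.6,"tz":0,"yaw":-12.7,"gripper":50},{"tx":2.1,"ty":-1.6,"tz":0,"yaw":-14,"gripper":50},{"tx":2.1,"ty":-1.6,"tz":0,"yaw":-15,"gripper":50},{"tx":2.1,"ty":-1.6,"tz":0,"yaw":-15,"gripper":50},{"tx":2.1,"ty":-1.6,"tz":0,"yaw":-15,"gripper":50},{"tx":2.1,"ty":-1.6,"tz":0,"yaw":-15,"gripper":50}]}'
python3 - <<'E'
from h import *
print(robot.read_state()['joint_pos'].round(1) if hasattr(robot.read_state()['joint_pos'],'round') else robot.read_state()['joint_pos']); units(.636,.2190,.172,89)
E
```

```text
clock: 15.35
tool_pos: [0.6366, 0.2174, 0.2887]
eef_rot: [[0.021, 1.0, -0.001], [1.0, -0.021, -0.0], [-0.0, -0.001, -1.0]]
ft_force: [-0.2, 0.3, -0.1]
opening: 0.0496
finger_force: 0.0
[ -0.7  38.4 -39.2  75.5  24.1  74.4 -41.4]
t [ 0.042 -0.012  2.917] yaw -0.038 heading 88.77 at [0.6366 0.2174 0.2887]
```

```bash
python3 -m inch '{"rows":[{"tx":0.04,"ty":0,"tz":0.6,"yaw":0,"gripper":50},{"tx":0.04,"ty":0,"tz":1.5,"yaw":0,"gripper":50},{"tx":0.04,"ty":0,"tz":2.2,"yaw":0,"gripper":50},{"tx":0.04,"ty":0,"tz":2.7,"yaw":0,"gripper":50},{"tx":0.04,"ty":0,"tz":2.9,"yaw":0,"gripper":50},{"tx":0.04,"ty":0,"tz":2.9,"yaw":0,"gripper":50},{"tx":0.04,"ty":0,"tz":2.9,"yaw":0,"gripper":0},{"tx":0.04,"ty":0,"tz":2.9,"yaw":0,"gripper":0},{"tx":0.04,"ty":0,"tz":2.9,"yaw":0,"gripper":0},{"tx":0.04,"ty":0,"tz":2.9,"yaw":0,"gripper":0},{"tx":0.04,"ty":0,"tz":2.9,"yaw":0,"gripper":0},{"tx":0.04,"ty":0,"tz":2.9,"yaw":0,"gripper":0}]}' 25
python3 - <<'E'
from h import *
c=save('scene','s9.png'); w=save('wrist','w9.png')
i=cv2.imread('pics/s9.png')[150:280,170:280]; i=cv2.resize(i,(325,384),interpolation=cv2.INTER_CUBIC); cv2.imwrite('pics/c9.png',np.hstack([cv2.imread('pics/w9.png')[:,30:480],i]))
E
```

```text
clock: 16.55
tool_pos: [0.6358, 0.2191, 0.1737]
eef_rot: [[0.02, 1.0, -0.002], [1.0, -0.02, -0.0], [-0.0, -0.002, -1.0]]
ft_force: [-3.3, -0.7, 3.7]
opening: 0.0136
finger_force: 25.0
```

View pics/c9.png

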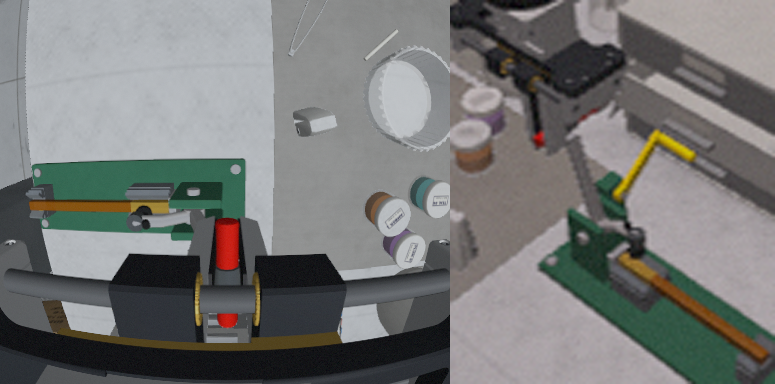

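The fingers hold the red bar on one half, the catch is over to the right, and the bar is home. I'll pull along the lever's arc.

```bash
python3 -m inch '{"rows":[{"tx":0,"ty":-0.1,"tz":-0.02,"yaw":0,"gripper":0},{"tx":0,"ty":-0.2,"tz":-0.04,"yaw":0,"gripper":0},{"tx":0,"ty":-0.35,"tz":-0.07,"yaw":0,"gripper":0},{"tx":0,"ty":-0.5,"tz":-0.09,"yaw":0,"gripper":0},{"tx":0,"ty":-0.65,"tz":-0.1,"yaw":0,"gripper":0},{"tx":0,"ty":-0.8,"tz":-0.11,"yaw":0,"gripper":0},{"tx":0,"ty":-0.95,"tz":-0.11,"yaw":0,"gripper":0},{"tx":0,"ty":-1.1,"tz":-0.1,"yaw":0,"gripper":0},{"tx":0,"ty":-1.25,"tz":-0.08,"yaw":0,"gripper":0},{"tx":0,"ty":-1.4,"tz":-0.06,"yaw":0,"gripper":0},{"tx":0,"ty":-1.5,"tz":-0.04,"yaw":0,"gripper":0},{"tx":0,"ty":-1.55,"tz":-0.03,"yaw":0,"gripper":0},{"tx":0,"ty":-1.55,"tz":-0.03,"yaw":0,"gripper":0},{"tx":0,"ty":-1.55,"tz":-0.03,"yaw":0,"gripper":0}]}'
```

```text
clock: 18.05
tool_pos: [0.5785, 0.22, 0.1762]
eef_rot: [[0.021, 1.0, 0.008], [1.0, -0.021, 0.001], [0.001, 0.008, -1.0]]
ft_force: [9.9, -0.9, 1.6]
opening: 0.0134
finger_force: 25.0
```

```bash
python3 -m inch '{"rows":[{"tx":0,"ty":-0.06,"tz":0.02,"yaw":0,"gripper":0},{"tx":0,"ty":-0.12,"tz":0.04,"yaw":0,"gripper":0},{"tx":0,"ty":-0.18,"tz":0.05,"yaw":0,"gripper":0},{"tx":0,"ty":-0.18,"tz":0.05,"yaw":0,"gripper":0},{"tx":0,"ty":-0.18,"tz":0.05,"yaw":0,"gripper":0},{"tx":0,"ty":-0.18,"tz":0.05,"yaw":0,"gripper":0},{"tx":0,"ty":-0.18,"tz":0.05,"yaw":0,"gripper":0},{"tx":0,"ty":-0.18,"tz":0.05,"yaw":0,"gripper":0}]}'
python3 - <<'E'
from h import *
c=save('scene','s10.png'); w=save('wrist','w10.png')
i=cv2.imread('pics/s10.png')[150:290,170:300]; i=cv2.resize(i,(357,384),interpolation=cv2.INTER_CUBIC); cv2.imwrite('pics/c10.png',np.hstack([cv2.imread('pics/w10.png')[:,60:480],i]))
E
```

```text
clock: 18.85
tool_pos: [0.5733, 0.2201, 0.1751]
eef_rot: [[0.022, 1.0, 0.011], [1.0, -0.022, 0.002], [0.002, 0.011, -1.0]]
ft_force: [12.0, -1.0, 3.2]
opening: 0.0128
finger_force: 25.0
```

View pics/c10.png

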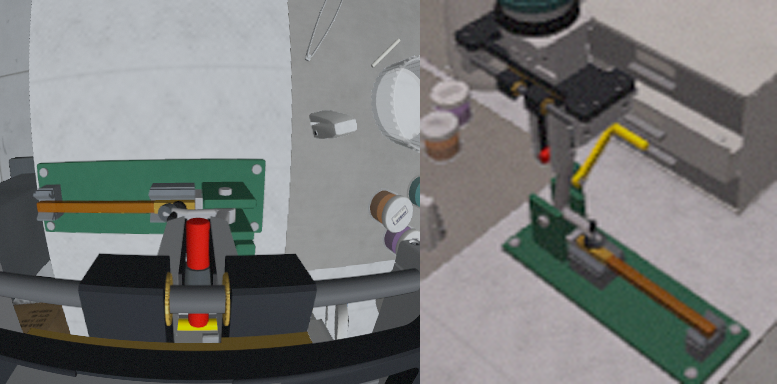

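The lever is pulled about 62 mm at the red bar, which is its stop. The foot is down on the amber bar, the catch is to the right and the grip holds, so I'm handing it in.

```bash
python3 -c "
from workcell import robot
print(robot.close_job())"
```

```text
the job is handed in; nothing more can be done
None
```

I handed the job in at about 19 s with the amber bar home against the stop, the catch flipped fully right, and the lever held pulled to its stop with the foot on the bar; no verdict came back, so whether it passed is not confirmed.

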